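# Clear the offcut from the bench shear into its catch tray

## Robot

A 7-joint arm with a two-finger parallel gripper is mounted at the origin on the work surface. World frame = base frame: x ahead of the robot, y to its left, z up, the work surface at z = 0. Lengths are in m, angles in rad, forces in N, time in s.
With the tool pointing down it reaches from about 0.4 to 0.85 m from the base axis. Payload 10.4 kg.
Tool frame: the origin (TCP) lies on the mounting face of the last link; the fingertips stand 173 mm ahead of it and the grasp point (between the pads) lies 155 mm ahead of it (manip.tip_extent is the distance from the TCP to the fingertips, in m); z points along the fingers, y is the line along which they close (so a half turn about z gives the same grasp; the last joint's range is limited). The gripper opens to 85 mm and grips with 20 to 120 N. Pads are 22 mm wide; open, the fingers measure 114 mm over their backs; the gripper's body (76 mm by 85 mm) begins 54 mm behind the grasp point. The pads swing forward as they close: fully open they stand 13 mm farther back than shut.
Start: joints at [-0.023, 0.332, -0.065, 1.46, 0.022, 1.35, -0.088], TCP at [0.625, 0, 0.405] pointing down, gripper open.
Joint ranges: [-2.6, 2.6], [-0.5, 2.12], [-1.47, 1.34], [0.16, 2.42], [-1.27, 4.41], [0.06, 2.06], [-2.6, 2.6]. Speed limits (rad/s): [2.22, 2.22, 2.79, 2.79, 3.14, 3.14, 3.14].

## Interface

Orientations are given as a unit quaternion [x, y, z, w].
In Python, from workcell import manip gives the robot as it stands.
- The arm moves only by the tool move_arm, never from a script. Its argument "plan" is one flat list of numbers, 7 for each row, row after row: the turn, a rotation vector about the tool's x, y, z in rad, then the shift along the tool's x, y, z in m, then the finger opening in m, from 0 to 0.0854. In form: [ax, ay, az, dx, dy, dz, gripper, ax, ay, az, dx, dy, dz, gripper, ...]. A call has 1 to 12 rows; each row is the pose to reach, as a shift and turn from the pose commanded when the call began, along the tool's axes at that moment; what a row does not reach only later rows make up. A row lasts 1/8 s, in which the tool goes at most 62.5 mm and 10.7 degrees, less where a joint would pass 70% of its speed; a pose out of reach is approached as far as the arm can. A call with a gripper value outside its range is refused whole. The fingers move at their own pace and stop on an object; "squeeze" is the grip in N (left out, the last holds). Time passes only in rows, so rows that repeat a pose let the fingers close. It gives the time, the measured TCP pose, the force, the opening and the grip force at its end, in the units of the state.
- manip.get_obs(): the state, without advancing time (a new reading comes with each control period).
- manip.camera(name): name is "scene" or "side" or "wrist"; returns a dict with "color" (420x560x3 uint8, red, green, blue), "fx", "fy", "cx", "cy" (pixels), "dist" ([k1, k2, p1, p2, k3] as OpenCV has them; the pictures are not rectified), "cam_to_world" (4x4, takes a point from camera to world coordinates); the wrist camera has in their place "mount" (4x4, takes a point from camera to tool coordinates, whose origin is the TCP and whose axes are the flange's). Camera axes: x right, y down, z forward; pixel columns grow to the right and rows downward; lengths in m; the calibration is good to about 2 mm. A picture is of the moment at which its call begins: read the wrist's pose just before it. There is no depth.
- manip.hand_in(): hands the job in; it is judged then, once.
Trained networks look in a picture, given as the dict that the camera call returned (one of the last four; its "shot" number tells which), for a name from the list of things; names that differ only in an ending like _2 or _b are one class to them, and where a whole thing is asked for, a point or a joint stands for the part that bears it (a point fixed in the world has none). Each returns a list of dicts, best first, with "conf" (0 to 1); they miss things now and then, are a little off and sometimes report something else, mostly with a low value. They report only what shows in the picture. A call takes as long as a camera call.
- manip.look_for(picture, label): "position" ([x, y, z] in m, in the coordinates of the camera as it stood for that picture, good to about 4 mm: the middle of the surface that is visible of it).
- manip.silhouettes(picture, label): "pixels" (420x560 bool, what is visible of it).
- manip.tip_of(picture, label): "position" ([x, y, z] in m, in the coordinates of the camera as it stood for that picture, good to about 4 mm: a listed point, or the origin of a listed thing).
The state is a dict: "clock": time; "joint_pos": joint angles; "joint_velocities": joint speeds; "tau": joint torques, N m; "position": TCP position; "ee_rot": TCP orientation; "ft_force": force on the tool from outside, world axes, zero at the start; "torque": the same for the moment, N m; "grip_width": opening from 0.0 (shut) to 1.0 (fully open); "grasp_force": force on a finger pad.
Only numpy, scipy, OpenCV 4.12 (cv2) and the standard library are available. Lean on these libraries where they do the work, as an engineer would, in place of code of your own. Each camera call takes 0.05 s, during which the arm holds its last target. There are 200 camera calls.

## Task

A brass offcut is still lying in the channel on the bench shear's ledge, and the shear's catch tray has been left partly pulled out. First push the catch tray gently fully home under the chute, then slide the offcut along the channel and off the end of the ledge so that it drops down the chute and lies in the tray. The offcut is polished: press on it only lightly (about 5 N is plenty, never more than 25 N), and leave the other things on the bench alone.

Things in the scene. Friction and masses are not known exactly. Their poses are not given: they have to be found in the camera images.
- shear: Bench shear on its stand, 104 mm wide (x), fixed. Origin on the bench, x away from the tray front, z up. Grey head at y +138 to +183 mm, 155 mm high, its face the channel's upright back stop. From it the 34 mm wide channel runs to -y, centred on x = 0, to the drop edge at y +5 mm; then the open chute. A short lever points to +y from the head. Nothing overhangs channel or chute.
- offcut: Loose flat brass bar, 30 (x) x 50 (y) x 8 mm, some 100 g, lying lengthwise in the channel, its back end within a few mm of the back stop. Origin at the centre of its underside. Its top stands only 2 mm over the side rails, so it can be neither pinched nor, at first, pushed from behind: drag it with a closed finger tip pressed on its top. It does not give: 1 mm too low presses far too hard.
- ledge_edge (a point): Middle of the ledge's drop edge, on the bed; axes as the shear; offcuts leave to -y. The waxed steel bed is flat, 110 mm over the bench, from the back stop for 53 mm, then climbs several degrees (not measured exactly), some 8 mm in all, over 80 mm to this edge; the finger must rise with it. Rails beside the bed, 35 mm wide, stand 6 mm over it. A rubber tip grips the offcut better than the bed does.
- chute_mouth (a point): Centre of the aluminium chute's open mouth, level with its wall tops, 100 mm over the bench; inside 88 mm (shear's x) by 98 mm (y). Its end wall, away from the ledge, is 108 mm high. The catch tray slides under it.
- tray (a joint): How far the catch tray is pulled out, m: 0 is fully home against a buffered stop, 0.06 its limit. It slides along the shear's x (pulled out towards -x, pushed home towards +x) with some 2 N of friction and stays where it is left.
- tray_front (a point): Centre of the outer face of the tray's flat front plate (118 mm wide along y, 56 mm high), 30 mm over the bench; the plate spans heights 2 to 58 mm; the face looks along the shear's -x. Axes as the shear. Moves with the tray; when home the face is 43 mm in front (-x) of the chute's near wall.
- tray_floor (a point): Centre of the tray's inner floor, 6 mm above the bench; axes as the shear. The tray is an aluminium open box, inside 122 mm (x) by 110 mm (y) by 41 mm deep, walls 4 mm. Moves with the tray.
- dome_block: Bystander: steel cube, 50 mm, loose, in front of the shear's head side. Origin at the centre of its underside.
- pot: Bystander: white ceramic cup, 64 mm across, 45 mm high, loose, beyond the chute's end wall. Origin at the centre of its underside.
- graver: Bystander: graver like a screwdriver, 140 mm long, lying loose near the tray's right. Origin on its underside.
- jar: Bystander: closed glass jar, 84 mm across, 110 mm high, loose, beyond the shear. Origin at the centre of its underside.
- mandrel: Bystander: upright tapered steel ring mandrel on a round foot, 76 mm across, 200 mm high, loose, at the left. Origin at the centre of its underside.
- hammer: Bystander: hammer, 220 mm long, lying loose on the mat at the left. Origin on its underside.
- spool: Bystander: empty brass spool, 60 mm across, 48 mm high, loose, beyond the shear. Origin at the centre of its underside.

How it is judged:
On the way, in this order (a step that is already met when the one before it is completed fails the run):
1. the catch tray is fully home under the chute (within 4 mm) while the offcut is still on the ledge (value of joint tray below 0.004 m and height (world z) of offcut above 0.1 m), for 0.2 s.
2. the offcut lies in the catch tray, at rest (x of offcut in the frame of tray_floor between -0.06 and 0.06 m and y of offcut in the frame of tray_floor between -0.055 and 0.055 m and z of offcut in the frame of tray_floor below 0.04 m and linear speed of offcut below 0.02 m/s), for 0.2 s.
At the end, for the whole second after the job is handed in: The offcut lies at rest inside the catch tray (its origin within the tray's walls and less than 40 mm above the tray's floor), and the tray is fully home (within 4 mm) (all of step 2 and value of joint tray below 0.004 m); the robot touches nothing.
It fails at once if the fingers press on the offcut with more than 25 N (contact force between the fingers and offcut above 25 N).
It fails at once if the tray is rammed home: the fingers push on the shear or its tray with more than 30 N (contact force between the fingers and shear above 30 N).
It fails at once if another thing on the bench is moved by more than 20 mm (distance of any of dome_block, pot, graver, jar, mandrel, hammer, spool from where it was at the start of the episode above 0.02 m).
It also fails if it takes over 69 s, if anything falls off the work surface, if the arm or the gripper's body presses on something with over 40 N, if the wrist force passes 120 N, or if a joint passes its speed limit or range.

## Working session

There is one attempt and no reset: what is moved stays moved. The work goes in short steps, Python scripts to look and compute and a tool call to move; the robot and the scene stay as the last step left them, time stands still between calls to the robot, and variables do not carry over. Pictures are saved under pics/ and viewed, at most 10 in all, crops included, and the job is handed in when it is done.

Besides the shell and the picture viewer there is one more tool, called after "Emit:" in YAML: its name, and indented under it one key for each argument. move_arm: Moves the arm, as the interface text tells. Its arguments: {"type":"object","properties":{"plan":{"type":"array","items":{"type":"number"}},"squeeze":{"type":"number"}},"required":["plan"]}

```bash
mkdir -p pics
cat > h.py <<'E'
import numpy as np, cv2
from scipy.spatial.transform import Rotation as R
from workcell import manip
def T():
    o=manip.get_obs(); M=np.eye(4); M[:3,:3]=R.from_quat(o["ee_rot"]).as_matrix(); M[:3,3]=o["position"]; return M
def shot(name):
    t=T(); p=manip.camera(name)
    p["c2w"]=p["cam_to_world"] if "cam_to_world" in p else t@np.array(p["mount"])
    return p
def w(p,x): return (np.array(p["c2w"])@np.append(x,1))[:3]
E
python3 - <<'E'
from h import *
o=manip.get_obs(); print(o, manip.tip_extent)
for n in ("scene","side","wrist"):
    p=shot(n); cv2.imwrite(f"pics/{n}0.png",p["color"][:,:,::-1])
    for l in ("shear","offcut","ledge_edge","chute_mouth","tray_front","tray_floor","dome_block","graver","pot","mandrel","jar","hammer"):
        r=manip.tip_of(p,l)
        if r: print(n,l,round(r[0]["conf"],2),w(p,r[0]["position"]).round(4))
E
```

```text
{'clock': 0.0, 'joint_pos': array([-0.02256816,  0.33288345, -0.06472948,  1.46095798,  0.02160052,
        1.34993219, -0.08852909]), 'joint_velocities': array([ 0.00034908,  0.00027019,  0.00073634,  0.00082753, -0.00021684,
        0.00200532, -0.00088127]), 'tau': array([ 4.98105128e-04, -6.25449800e+01,  4.97091911e-02, -3.91610491e+01,
        1.63588714e-02,  9.83294769e-03, -6.01235030e-06]), 'position': array([6.24861901e-01, 1.35292191e-06, 4.03900652e-01]), 'ee_rot': array([ 7.07110691e-01,  7.07102482e-01, -5.46444147e-04, -5.02822922e-04]), 'ft_force': array([-0.01961034,  0.71747751, -0.4072012 ]), 'torque': array([-0.02001053, -0.02750047,  0.02445414]), 'grasp_force': 0.0, 'grip_width': 0.9986785356257961} 0.1734
scene shear 0.72 [ 0.6278 -0.0435  0.0026]
scene offcut 0.58 [0.6298 0.0642 0.1056]
scene ledge_edge 0.59 [ 0.6329 -0.0383  0.1188]
scene chute_mouth 0.92 [ 0.6284 -0.0859  0.0964]
scene tray_front 0.57 [ 0.5064 -0.0852  0.0296]
scene tray_floor 0.56 [ 0.5741 -0.0855  0.0044]
scene dome_block 0.57 [ 0.4924  0.05   -0.0012]
scene graver 0.84 [ 0.4858 -0.203  -
[... 481 characters left out ...]
0e-01 4.07e-02 3.00e-04]
side graver 0.74 [ 4.923e-01 -2.067e-01 -1.000e-04]
side pot 0.92 [ 0.611  -0.2442 -0.0064]
side mandrel 0.58 [0.6744 0.4642 0.0007]
side jar 0.74 [ 7.860e-01  1.481e-01 -5.000e-04]
side hammer 0.83 [ 0.4238  0.4778 -0.0007]
wrist shear 0.73 [ 0.6295 -0.0455 -0.0036]
wrist offcut 0.84 [0.6336 0.0685 0.11  ]
wrist ledge_edge 0.88 [ 0.6262 -0.0434  0.1174]
wrist chute_mouth 0.57 [ 0.632  -0.0887  0.0995]
wrist tray_front 0.97 [ 0.5006 -0.0912  0.0279]
wrist tray_floor 0.91 [ 0.5751 -0.0873  0.005 ]
wrist dome_block 0.68 [ 0.4899  0.0446 -0.0027]
wrist graver 0.87 [ 0.4877 -0.2008 -0.0025]
wrist pot 0.51 [ 0.6131 -0.2366 -0.0034]
wrist jar 0.69 [ 0.7876  0.1542 -0.0014]
```

View pics/wrist0.png

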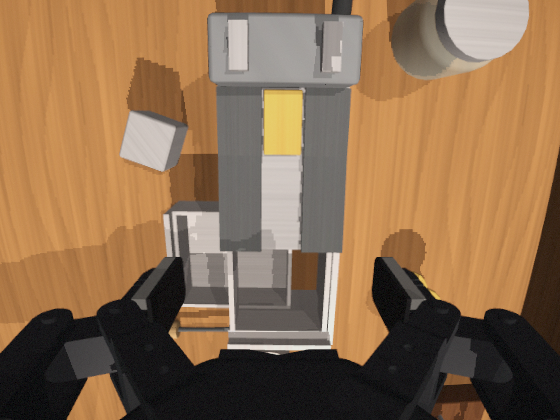

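View pics/side0.png

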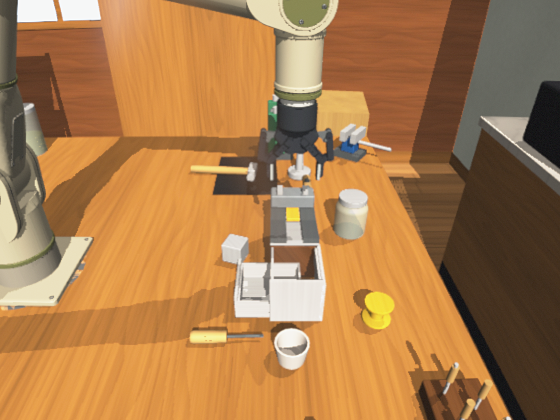

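The wrist view shows the channel running up the picture (+y). The offcut spans about (283, 90–155), the drop edge is at row 250 and the dome block is at (155,140). The tray sticks out to −x at (165–235, 205–330). The side view agrees. Next I'll get the shear's yaw from the corner pixels.

Run:
```python
from h import *
p=shot("wrist"); K=np.array([[p["fx"],0,p["cx"]],[0,p["fy"],p["cy"]],[0,0,1]]); d=np.array(p["dist"]); M=p["c2w"]
def pz(uv,z):
    n=cv2.undistortPoints(np.array([[uv]],float),K,d)[0,0]; r=M[:3,:3]@[n[0],n[1],1]; return (M[:3,3]+r*(z-M[2,3])/r[2]).round(4)
for nm,uv,z in [("railTL",(217,86),.116),("TR",(350,86),.116),("BL",(220,250),.124),("BR",(342,250),.124),("chTL",(262,88),.116),("chTR",(304,88),.116),("chBL",(261,249),.124),("chBR",(302,249),.124),("headTL",(210,15),.155),("headTR",(361,15),.155),("headBL",(210,80),.155),("headBR",(361,80),.155),("trayfrontT",(168,213),.058),("trayfrontB",(160,310),.058)]: print(nm,pz(uv,z))
s=manip.silhouettes(p,"offcut")[0]["pixels"]; c,sz,a=cv2.minAreaRect(np.argwhere(s)[:,::-1].astype(np.float32)); print(c,sz,a,pz(c,.118))
for q in cv2.boxPoints((c,sz,a)): print(q,pz(q,.118))
```

```text
railTL [0.5784 0.0929 0.116 ]
TR [0.6802 0.0929 0.116 ]
BL [ 0.5759 -0.039   0.124 ]
BR [ 0.6792 -0.0391  0.124 ]
chTL [0.6128 0.0911 0.116 ]
chTR [0.6449 0.0912 0.116 ]
chBL [ 0.6107 -0.038   0.124 ]
chBR [ 0.6452 -0.038   0.124 ]
headTL [0.5826 0.1324 0.155 ]
headTR [0.677  0.1326 0.155 ]
headBL [0.581  0.0932 0.155 ]
headBR [0.6789 0.0933 0.155 ]
trayfrontT [ 0.5107 -0.0265  0.058 ]
trayfrontB [ 0.4891 -0.1434  0.058 ]
(282.9999694824219, 122.49998474121094) (37.99999237060547, 66.99998474121094) 0.0 [0.6289 0.0653 0.118 ]
[263.99997 155.99997] [0.6139 0.0393 0.118 ]
[263.99997  88.99999] [0.6144 0.0903 0.118 ]
[301.99997  89.     ] [0.6433 0.0903 0.118 ]
[301.99997 155.99997] [0.6441 0.0393 0.118 ]
```

Emit:
move_arm:
  plan: [0, 0, 0, -0.02, -0.035, 0, 0, 0, 0, 0, -0.04, -0.075, 0, 0, 0, 0, 0, -0.06, -0.115, 0, 0, 0, 0, 0, -0.08, -0.15, 0, 0, 0, 0, 0, -0.09, -0.17, 0.01, 0, 0, 0, 0, -0.09, -0.17, 0.045, 0, 0, 0, 0, -0.09, -0.17, 0.085, 0, 0, 0, 0, -0.09, -0.17, 0.125, 0, 0, 0, 0, -0.09, -0.17, 0.16, 0, 0, 0, 0, -0.09, -0.17, 0.18, 0, 0, 0, 0, -0.09, -0.17, 0.19, 0, 0, 0, 0, -0.09, -0.17, 0.19, 0]
  squeeze: 40

```text
clock: 3.55
position: [0.455, -0.09, 0.2147]
ee_rot: [0.707, 0.707, -0.0, -0.0]
ft_force: [0.1, 0.6, -0.5]
grip_width: -0.001
grasp_force: 0.0
```

Run:
```python
from h import *
o=manip.get_obs(); print(o["position"],o["ft_force"],o["clock"],o["grip_width"],o["ee_rot"])
p=shot("side"); c=p["color"][120:360,180:420,::-1]; cv2.imwrite("pics/s1.png",cv2.resize(c,(600,600),interpolation=cv2.INTER_CUBIC))
for n in ("side","wrist"):
    p=shot(n)
    for l in ("tray_front","tray_floor","chute_mouth"):
        r=manip.tip_of(p,l)
        if r: print(n,l,round(r[0]["conf"],2),w(p,r[0]["position"]).round(4))
```

```text
[ 0.45502182 -0.08995607  0.21466066] [ 0.10005918  0.5854822  -0.496504  ] 3.55 -0.001499524864193543 [ 7.07098321e-01  7.07115203e-01 -1.22590083e-04 -1.97367411e-04]
side tray_front 0.89 [ 0.5045 -0.0909  0.0301]
side tray_floor 0.62 [ 0.5784 -0.0905  0.008 ]
side chute_mouth 0.74 [ 0.6262 -0.0935  0.0977]
wrist tray_front 0.83 [ 0.5006 -0.0901  0.0239]
wrist tray_floor 0.55 [ 0.5743 -0.0871  0.0054]
```

View pics/s1.png

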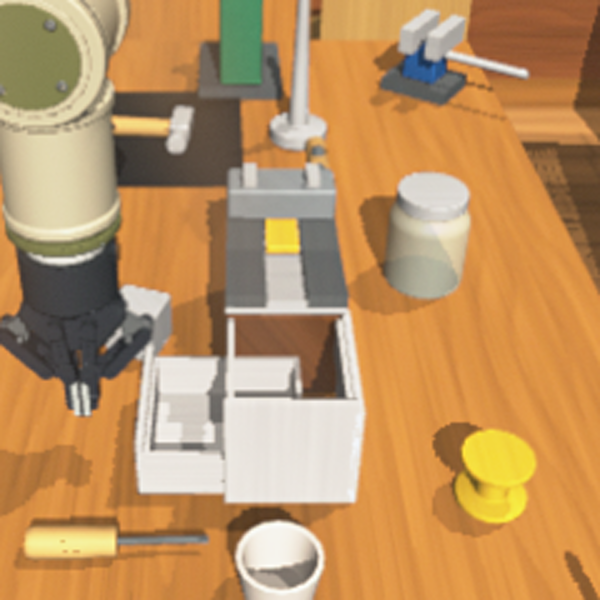

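The side view shows the shut fingers at (80,410), left of the tray front at about (145,430). The gripper's knuckles spread widely along x and could hit the chute, so I'll turn the tool 90° before pushing.

Emit:
move_arm:
  plan: [0, 0, 0.17, 0, 0, 0, 0, 0, 0, 0.34, 0, 0, 0, 0, 0, 0, 0.51, 0, 0, 0, 0, 0, 0, 0.68, 0, 0, 0, 0, 0, 0, 0.85, 0, 0, 0, 0, 0, 0, 1.02, 0, 0, 0, 0, 0, 0, 1.19, 0, 0, 0, 0, 0, 0, 1.36, 0, 0, 0, 0, 0, 0, 1.5, 0, 0, 0, 0, 0, 0, 1.57, 0, 0, 0, 0, 0, 0, 1.57, 0, 0.015, 0, 0, 0, 0, 1.57, 0, 0.025, 0, 0]

```text
clock: 5.5
position: [0.4814, -0.0899, 0.215]
ee_rot: [1.0, 0.001, 0.001, 0.0]
ft_force: [0.7, -0.0, -0.1]
grip_width: -0.003
grasp_force: 0.0
```

Emit:
move_arm:
  plan: [0, 0, 0, 0.003, 0, 0, 0, 0, 0, 0, 0.006, 0, 0, 0, 0, 0, 0, 0.009, 0, 0, 0, 0, 0, 0, 0.012, 0, 0, 0, 0, 0, 0, 0.015, 0, 0, 0, 0, 0, 0, 0.018, 0, 0, 0, 0, 0, 0, 0.021, 0, 0, 0, 0, 0, 0, 0.024, 0, 0, 0]

```text
clock: 6.5
position: [0.5041, -0.0901, 0.2146]
ee_rot: [1.0, 0.0, -0.0, 0.0]
ft_force: [-1.7, -1.8, -0.1]
grip_width: -0.002
grasp_force: 1.1
```

Emit:
move_arm:
  plan: [0, 0, 0, 0.003, 0, 0, 0, 0, 0, 0, 0.006, 0, 0, 0, 0, 0, 0, 0.009, 0, 0, 0, 0, 0, 0, 0.012, 0, 0, 0, 0, 0, 0, 0.014, 0, 0, 0]

```text
clock: 7.12
position: [0.5182, -0.0899, 0.2147]
ee_rot: [1.0, 0.0, 0.0, -0.0]
ft_force: [-1.9, -0.6, 0.3]
grip_width: -0.001
grasp_force: 1.1
```

Emit:
move_arm:
  plan: [0, 0, 0, 0.001, 0, 0, 0, 0, 0, 0, 0.002, 0, 0, 0, 0, 0, 0, 0.003, 0, 0, 0]

```text
clock: 7.5
position: [0.5211, -0.0899, 0.2147]
ee_rot: [1.0, 0.0, 0.0, -0.0]
ft_force: [-2.0, -0.9, 0.3]
grip_width: -0.003
grasp_force: 1.0
```

Emit:
move_arm:
  plan: [0, 0, 0, 0.001, 0, 0, 0, 0, 0, 0, 0.002, 0, 0, 0]

```text
clock: 7.75
position: [0.5228, -0.09, 0.2146]
ee_rot: [1.0, 0.0, -0.001, -0.0]
ft_force: [-6.9, -1.1, 4.5]
grip_width: 0.003
grasp_force: 3.5
```

Emit:
move_arm:
  plan: [0, 0, 0, 0.0005, 0, 0, 0, 0, 0, 0, 0.0005, 0, 0, 0]

```text
clock: 8.0
position: [0.5229, -0.09, 0.2146]
ee_rot: [1.0, 0.0, -0.001, -0.0]
ft_force: [-6.7, -0.9, 2.8]
grip_width: 0.004
grasp_force: 3.4
```

Run:
```python
from h import *
for n in ("side","scene","wrist"):
    p=shot(n)
    for l in ("tray_front","tray_floor","chute_mouth"):
        r=manip.tip_of(p,l)
        if r: print(n,l,round(r[0]["conf"],2),w(p,r[0]["position"]).round(4))
```

```text
side tray_front 0.65 [ 0.5304 -0.0894  0.0261]
side tray_floor 0.7 [ 6.118e-01 -2.460e-01 -5.000e-04]
side chute_mouth 0.62 [ 0.6269 -0.0923  0.1002]
scene tray_front 0.87 [ 0.5365 -0.0876  0.0281]
scene tray_floor 0.77 [ 0.6065 -0.0866  0.005 ]
scene chute_mouth 0.98 [ 0.6297 -0.0877  0.0991]
wrist tray_front 0.92 [ 0.5308 -0.0897  0.0283]
wrist tray_floor 0.69 [ 0.6036 -0.0886  0.0021]
```

Emit:
move_arm:
  plan: [0, 0, 0, 0.0005, 0, 0, 0, 0, 0, 0, 0.001, 0, 0, 0]

```text
clock: 8.85
position: [0.5233, -0.09, 0.2143]
ee_rot: [1.0, 0.0, -0.002, -0.0]
ft_force: [-12.4, -1.1, 6.5]
grip_width: 0.001
grasp_force: 6.0
```

Emit:
move_arm:
  plan: [0, 0, 0, 0.0005, 0, 0, 0, 0, 0, 0, 0.001, 0, 0, 0]

```text
clock: 9.1
position: [0.5237, -0.0901, 0.2141]
ee_rot: [1.0, 0.0, -0.003, -0.0]
ft_force: [-16.3, -1.0, 9.7]
grip_width: -0.006
grasp_force: 8.0
```

The force rises to 16 N while the position barely changes, and the face is where home should be, so the tray is on its stop. Next I'll back off and move over the offcut.

Emit:
move_arm:
  plan: [0, 0, 0, -0.015, 0, 0, 0, 0, 0, 0, -0.03, 0, -0.05, 0, 0, 0, -0.17, -0.03, 0, -0.1, 0, 0, 0, -0.34, -0.02, 0, -0.14, 0, 0, 0, -0.51, 0, -0.02, -0.145, 0, 0, 0, -0.68, 0.02, -0.05, -0.145, 0, 0, 0, -0.85, 0.04, -0.08, -0.145, 0, 0, 0, -1.02, 0.06, -0.11, -0.145, 0, 0, 0, -1.19, 0.08, -0.14, -0.145, 0, 0, 0, -1.36, 0.1, -0.162, -0.145, 0, 0, 0, -1.53, 0.104, -0.162, -0.145, 0, 0, 0, -1.57, 0.104, -0.162, -0.145, 0]

```text
clock: 10.6
position: [0.6299, 0.0729, 0.3597]
ee_rot: [0.706, 0.709, 0.001, 0.0]
ft_force: [-0.2, 0.3, 0.5]
grip_width: -0.0
grasp_force: 0.0
```

Run:
```python
from h import *
o=manip.get_obs(); print(o["position"],o["ft_force"],o["clock"],R.from_quat(o["ee_rot"]).as_matrix().round(3))
for n in ("side","wrist","scene"):
    p=shot(n)
    if n!="scene": cv2.imwrite(f"pics/{n}2.png",p["color"][:,:,::-1])
    for l in ("offcut","tray_front","tray_floor","dome_block"):
        r=manip.tip_of(p,l)
        if r: print(n,l,round(r[0]["conf"],2),w(p,r[0]["position"]).round(4))
```

```text
[0.62994195 0.07293004 0.35973085] [-0.23880794  0.32571434  0.51029202] 10.6 [[-0.004  1.     0.001]
 [ 1.     0.004  0.001]
 [ 0.001  0.001 -1.   ]]
side offcut 0.5 [0.626  0.0628 0.1087]
side tray_front 0.83 [ 0.5354 -0.0907  0.0285]
side dome_block 0.81 [ 0.4925  0.0432 -0.0024]
wrist offcut 0.83 [0.6305 0.0669 0.1104]
wrist dome_block 0.62 [ 0.4893  0.0456 -0.0037]
scene offcut 0.76 [0.629  0.0648 0.1084]
scene tray_front 0.67 [ 0.5351 -0.0885  0.0291]
scene tray_floor 0.94 [ 0.6035 -0.0857  0.0056]
scene dome_block 0.86 [0.4905 0.0508 0.001 ]
```

View pics/wrist2.png

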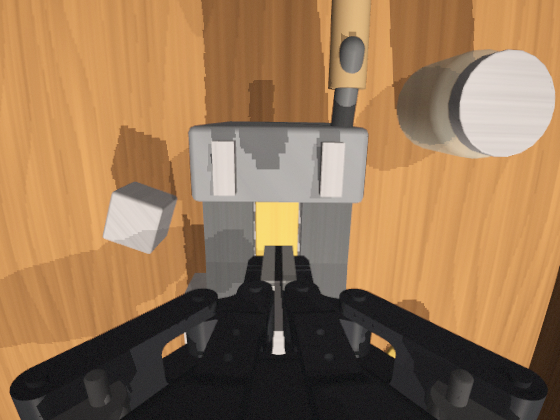

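The shut fingertips are at about (280,260), over the offcut at (277,230) and centred in the channel. I'll descend now.

Emit:
move_arm:
  plan: [0, 0, 0, 0, 0, 0.02, 0, 0, 0, 0, 0, 0, 0.04, 0, 0, 0, 0, 0, 0, 0.055, 0, 0, 0, 0, 0, 0, 0.062, 0, 0, 0, 0, 0, 0, 0.064, 0, 0, 0, 0, 0, 0, 0.064, 0]

```text
clock: 12.1
position: [0.6296, 0.0721, 0.2963]
ee_rot: [0.707, 0.707, 0.0, 0.0]
ft_force: [0.6, 0.4, -0.2]
grip_width: -0.002
grasp_force: 0.0
```

Emit:
move_arm:
  plan: [0, 0, 0, 0, 0, 0.0005, 0, 0, 0, 0, 0, 0, 0.001, 0, 0, 0, 0, 0, 0, 0.0015, 0]

```text
clock: 12.48
position: [0.6294, 0.0721, 0.2944]
ee_rot: [0.707, 0.707, 0.0, 0.0]
ft_force: [0.1, 0.6, 0.2]
grip_width: 0.001
grasp_force: 0.0
```

Emit:
move_arm:
  plan: [0, 0, 0, 0, 0, 0.0005, 0, 0, 0, 0, 0, 0, 0.001, 0, 0, 0, 0, 0, 0, 0.001, 0]

```text
clock: 12.85
position: [0.6294, 0.0721, 0.2932]
ee_rot: [0.707, 0.707, 0.0, -0.0]
ft_force: [0.5, 0.5, 0.2]
grip_width: -0.004
grasp_force: 0.0
```

Emit:
move_arm:
  plan: [0, 0, 0, 0, 0, 0.0004, 0, 0, 0, 0, 0, 0, 0.0007, 0, 0, 0, 0, 0, 0, 0.0007, 0]

```text
clock: 13.22
position: [0.6294, 0.0721, 0.2925]
ee_rot: [0.707, 0.707, 0.0, 0.0]
ft_force: [0.2, 0.1, -0.1]
grip_width: 0.001
grasp_force: 0.0
```

Emit:
move_arm:
  plan: [0, 0, 0, 0, 0, 0.0004, 0, 0, 0, 0, 0, 0, 0.0004, 0]

```text
clock: 13.48
position: [0.6294, 0.0721, 0.2921]
ee_rot: [0.707, 0.707, 0.0, 0.0]
ft_force: [-0.7, 0.4, 0.2]
grip_width: -0.003
grasp_force: 0.0
```

Emit:
move_arm:
  plan: [0, 0, 0, 0, 0, 0.0004, 0, 0, 0, 0, 0, 0, 0.0004, 0]

```text
clock: 13.72
position: [0.6294, 0.0722, 0.2917]
ee_rot: [0.707, 0.707, 0.0, 0.0]
ft_force: [-0.0, -0.1, -0.1]
grip_width: -0.003
grasp_force: 0.0
```

Emit:
move_arm:
  plan: [0, 0, 0, 0, 0, 0.0003, 0, 0, 0, 0, 0, 0, 0.0003, 0]

```text
clock: 13.98
position: [0.6294, 0.0722, 0.2916]
ee_rot: [0.707, 0.707, 0.0, 0.0]
ft_force: [-1.2, 0.3, 2.0]
grip_width: 0.002
grasp_force: 1.1
```

Emit:
move_arm:
  plan: [0, 0, 0, 0, 0, 0.0003, 0, 0, 0, 0, 0, 0, 0.0003, 0]

```text
clock: 14.22
position: [0.6295, 0.0722, 0.2916]
ee_rot: [0.707, 0.707, 0.0, 0.0]
ft_force: [-1.4, -0.2, 5.3]
grip_width: 0.001
grasp_force: 2.5
```

Emit:
move_arm:
  plan: [0, 0, 0, 0, 0, 0.0003, 0, 0, 0, 0, 0, 0, 0.0003, 0]

```text
clock: 14.48
position: [0.6295, 0.0721, 0.2916]
ee_rot: [0.707, 0.707, 0.0, 0.0]
ft_force: [-2.9, -0.3, 6.8]
grip_width: 0.001
grasp_force: 3.5
```

Emit:
move_arm:
  plan: [0, 0, 0, 0, 0, 0.0003, 0, 0, 0, 0, 0, 0, 0.0003, 0]

```text
clock: 14.72
position: [0.6296, 0.0722, 0.2916]
ee_rot: [0.707, 0.707, 0.001, 0.0]
ft_force: [-3.5, -0.7, 8.6]
grip_width: -0.003
grasp_force: 4.4
```

Emit:
move_arm:
  plan: [0, 0, 0, -0.0025, 0, -0.0001, 0, 0, 0, 0, -0.005, 0, -0.0002, 0, 0, 0, 0, -0.0075, 0, -0.0004, 0, 0, 0, 0, -0.01, 0, -0.0006, 0]

```text
clock: 15.22
position: [0.6297, 0.0628, 0.2919]
ee_rot: [0.707, 0.707, 0.001, 0.0]
ft_force: [-0.7, 1.6, 5.0]
grip_width: 0.002
grasp_force: 2.6
```

```bash
cat > look.py <<'E'
from h import *
o=manip.get_obs(); print(o["position"].round(4),o["ft_force"].round(1),o["clock"])
for n in ("wrist","scene","side"):
    p=shot(n)
    for l in ("offcut",):
        for f in ("tip_of","look_for"):
            r=getattr(manip,f)(p,l)
            if r: print(n,l,f,round(r[0]["conf"],2),w(p,r[0]["position"]).round(4))
E
python3 look.py
```

```text
[0.6297 0.0628 0.2919] [-0.7  1.6  5. ] 15.225
wrist offcut look_for 0.8 [0.6288 0.0757 0.1176]
scene offcut tip_of 0.61 [0.6278 0.0556 0.1081]
scene offcut look_for 0.48 [0.6333 0.0383 0.1199]
side offcut tip_of 0.5 [ 0.6126 -0.244  -0.0008]
side offcut look_for 0.68 [0.6244 0.0384 0.1216]
```

Emit:
move_arm:
  plan: [0, 0, 0, -0.0025, 0, -0.0001, 0, 0, 0, 0, -0.005, 0, -0.0002, 0, 0, 0, 0, -0.0075, 0, -0.0003, 0, 0, 0, 0, -0.01, 0, -0.0004, 0]

```text
clock: 16.18
position: [0.6297, 0.0529, 0.2923]
ee_rot: [0.707, 0.707, 0.001, 0.0]
ft_force: [-0.7, 3.1, 6.2]
grip_width: 0.002
grasp_force: 3.0
```

Emit:
move_arm:
  plan: [0, 0, 0, -0.0025, 0, -0.0001, 0, 0, 0, 0, -0.005, 0, -0.0002, 0, 0, 0, 0, -0.0075, 0, -0.0003, 0, 0, 0, 0, -0.01, 0, -0.0004, 0]

```text
clock: 16.68
position: [0.6298, 0.0429, 0.2928]
ee_rot: [0.707, 0.707, 0.001, 0.0]
ft_force: [0.4, 3.1, 6.5]
grip_width: -0.002
grasp_force: 3.2
```

Emit:
move_arm:
  plan: [0, 0, 0, -0.0025, 0, -0.0001, 0, 0, 0, 0, -0.005, 0, -0.0002, 0, 0, 0, 0, -0.0075, 0, -0.0003, 0, 0, 0, 0, -0.01, 0, -0.0005, 0]

```text
clock: 17.18
position: [0.6298, 0.0329, 0.2933]
ee_rot: [0.707, 0.707, 0.001, 0.0]
ft_force: [1.0, 1.3, 4.8]
grip_width: -0.003
grasp_force: 3.1
```

```bash
python3 look.py
```

```text
[0.6298 0.0329 0.2933] [1.  1.3 4.8] 17.175
wrist offcut look_for 0.56 [0.6288 0.0507 0.1198]
scene offcut tip_of 0.76 [0.6279 0.0242 0.1115]
scene offcut look_for 0.57 [0.6345 0.0145 0.1198]
side offcut tip_of 0.66 [0.6299 0.0222 0.1117]
```

Emit:
move_arm:
  plan: [0, 0, 0, -0.0025, 0, -0.0001, 0, 0, 0, 0, -0.005, 0, -0.0002, 0, 0, 0, 0, -0.0075, 0, -0.0003, 0, 0, 0, 0, -0.01, 0, -0.0005, 0]

```text
clock: 18.12
position: [0.6298, 0.0229, 0.2938]
ee_rot: [0.707, 0.707, 0.001, 0.0]
ft_force: [-0.3, 3.5, 6.2]
grip_width: 0.003
grasp_force: 3.3
```

Emit:
move_arm:
  plan: [0, 0, 0, -0.0025, 0, -0.0001, 0, 0, 0, 0, -0.005, 0, -0.0003, 0, 0, 0, 0, -0.0075, 0, -0.0005, 0, 0, 0, 0, -0.01, 0, -0.0007, 0]

```text
clock: 18.62
position: [0.6299, 0.0133, 0.2948]
ee_rot: [0.707, 0.708, 0.002, 0.0]
ft_force: [0.5, 3.7, 8.2]
grip_width: -0.0
grasp_force: 4.1
```

Emit:
move_arm:
  plan: [0, 0, 0, -0.0025, 0, -0.0004, 0, 0, 0, 0, -0.005, 0, -0.0007, 0, 0, 0, 0, -0.0075, 0, -0.001, 0, 0, 0, 0, -0.01, 0, -0.0012, 0]

```text
clock: 19.12
position: [0.6299, 0.0031, 0.2959]
ee_rot: [0.707, 0.707, 0.001, 0.0]
ft_force: [-0.3, 3.9, 7.1]
grip_width: -0.001
grasp_force: 3.8
```

Emit:
move_arm:
  plan: [0, 0, 0, -0.0025, 0, -0.0003, 0, 0, 0, 0, -0.005, 0, -0.0006, 0, 0, 0, 0, -0.0075, 0, -0.0009, 0, 0, 0, 0, -0.01, 0, -0.0011, 0]

```text
clock: 19.62
position: [0.6299, -0.0069, 0.297]
ee_rot: [0.707, 0.707, 0.001, 0.0]
ft_force: [-0.6, 4.3, 6.8]
grip_width: 0.005
grasp_force: 3.7
```

```bash
python3 look.py
```

```text
[ 0.6299 -0.0069  0.297 ] [-0.6  4.3  6.8] 19.625
wrist offcut look_for 0.6 [0.6319 0.0073 0.1218]
scene offcut tip_of 0.76 [ 0.6311 -0.0142  0.1151]
scene offcut look_for 0.73 [ 0.6321 -0.0287  0.1223]
side offcut tip_of 0.69 [ 0.6301 -0.02    0.1153]
side offcut look_for 0.6 [ 0.6243 -0.0292  0.1259]
```

Emit:
move_arm:
  plan: [0, 0, 0, -0.0025, 0, -0.0003, 0, 0, 0, 0, -0.005, 0, -0.0005, 0, 0, 0, 0, -0.0075, 0, -0.0008, 0, 0, 0, 0, -0.01, 0, -0.001, 0]

```text
clock: 20.58
position: [0.6299, -0.0169, 0.298]
ee_rot: [0.707, 0.707, 0.001, 0.0]
ft_force: [0.7, 4.3, 7.2]
grip_width: -0.003
grasp_force: 3.8
```

Emit:
move_arm:
  plan: [0, 0, 0, -0.0025, 0, -0.0003, 0, 0, 0, 0, -0.005, 0, -0.0006, 0, 0, 0, 0, -0.0075, 0, -0.0009, 0, 0, 0, 0, -0.01, 0, -0.0011, 0]

```text
clock: 21.08
position: [0.6299, -0.0269, 0.2991]
ee_rot: [0.707, 0.707, 0.001, 0.0]
ft_force: [0.3, 2.7, 7.0]
grip_width: -0.002
grasp_force: 3.7
```

```bash
python3 look.py
```

```text
[ 0.6299 -0.0269  0.2991] [0.3 2.7 7. ] 21.075
wrist offcut look_for 0.68 [ 0.6309 -0.0138  0.1243]
scene offcut tip_of 0.74 [ 0.4241  0.4782 -0.0006]
scene offcut look_for 0.74 [ 0.6337 -0.0497  0.125 ]
side offcut tip_of 0.65 [ 0.7997 -0.1542 -0.0033]
side offcut look_for 0.42 [ 0.624  -0.0489  0.1255]
```

The offcut has followed without slipping, and its rear end is now at y ≈ −0.009. I'll lift, step behind it and push it off from the rear.

Emit:
move_arm:
  plan: [0, 0, 0, 0, 0, -0.004, 0, 0, 0, 0, 0, 0, -0.01, 0, 0, 0, 0, 0.018, 0, -0.01, 0, 0, 0, 0, 0.036, 0, -0.01, 0, 0, 0, 0, 0.037, 0, -0.006, 0, 0, 0, 0, 0.037, 0, -0.003, 0, 0, 0, 0, 0.037, 0, -0.001, 0, 0, 0, 0, 0.037, 0, -0.001, 0]

```text
clock: 22.52
position: [0.6293, 0.0085, 0.2988]
ee_rot: [0.707, 0.707, -0.0, -0.0]
ft_force: [0.3, -0.3, 0.2]
grip_width: 0.002
grasp_force: 0.0
```

```bash
python3 look.py
python3 - <<'E'
from h import *
p=shot("wrist"); cv2.imwrite("pics/w3.png",p["color"][:,:,::-1])
p=shot("side"); cv2.imwrite("pics/s3.png",cv2.resize(p["color"][160:340,220:380,::-1],(533,600),interpolation=cv2.INTER_CUBIC))
E
```

```text
[0.6293 0.0085 0.2988] [ 0.3 -0.3  0.2] 22.525
wrist offcut tip_of 0.57 [ 0.6306 -0.0337  0.1191]
wrist offcut look_for 0.47 [ 0.633  -0.0364  0.1257]
scene offcut tip_of 0.57 [0.4233 0.4788 0.0015]
scene offcut look_for 0.74 [ 0.6294 -0.0362  0.1245]
side offcut tip_of 0.68 [ 0.628  -0.0347  0.1163]
side offcut look_for 0.71 [ 0.6265 -0.045   0.1248]
```

View pics/s3.png

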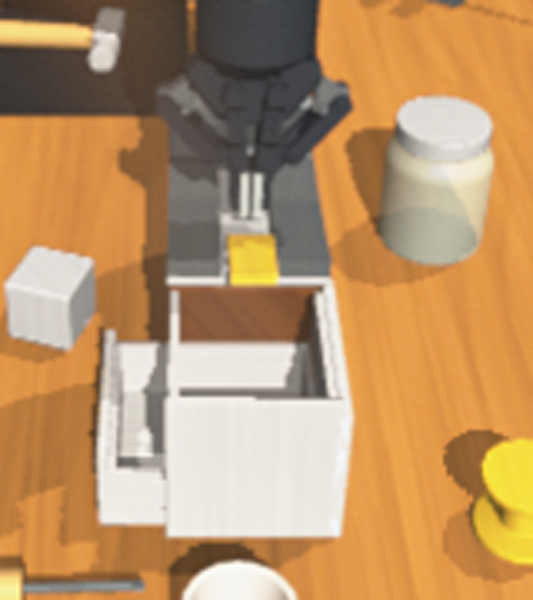

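The offcut sits at about (252,258) in the side crop, nosing over the edge. The fingers are behind it at (250,195) and fit inside the channel.

Emit:
move_arm:
  plan: [0, 0, 0, 0, 0, 0.003, 0, 0, 0, 0, 0, 0, 0.0055, 0, 0, 0, 0, 0, 0, 0.0055, 0]

```text
clock: 23.45
position: [0.6293, 0.0091, 0.2931]
ee_rot: [0.707, 0.707, -0.0, -0.0]
ft_force: [-0.6, 0.4, -0.4]
grip_width: 0.003
grasp_force: 0.0
```

Emit:
move_arm:
  plan: [0, 0, 0, -0.003, 0, -0.0003, 0, 0, 0, 0, -0.006, 0, -0.0006, 0, 0, 0, 0, -0.009, 0, -0.001, 0, 0, 0, 0, -0.012, 0, -0.0013, 0]

```text
clock: 23.95
position: [0.6294, -0.0031, 0.295]
ee_rot: [0.707, 0.707, 0.0, 0.0]
ft_force: [0.8, -0.3, -0.3]
grip_width: 0.002
grasp_force: 0.3
```

Emit:
move_arm:
  plan: [0, 0, 0, -0.003, 0, -0.0002, 0, 0, 0, 0, -0.006, 0, -0.0004, 0, 0, 0, 0, -0.009, 0, -0.0007, 0, 0, 0, 0, -0.012, 0, -0.001, 0]

```text
clock: 24.45
position: [0.6294, -0.0149, 0.296]
ee_rot: [0.707, 0.707, 0.0, -0.0]
ft_force: [0.2, 1.7, 2.5]
grip_width: -0.001
grasp_force: 1.4
```

```bash
python3 look.py
```

```text
[ 0.6294 -0.0149  0.296 ] [0.2 1.7 2.5] 24.45
wrist offcut look_for 0.71 [ 0.6317 -0.0588  0.1301]
scene offcut tip_of 0.76 [ 0.6299 -0.0515  0.1194]
scene offcut look_for 0.9 [ 0.6263 -0.0487  0.1275]
side offcut tip_of 0.78 [ 0.6278 -0.0538  0.1197]
side offcut look_for 0.54 [ 0.6252 -0.0568  0.1268]
```

Emit:
move_arm:
  plan: [0, 0, 0, -0.004, 0, -0.0004, 0, 0, 0, 0, -0.008, 0, -0.0008, 0, 0, 0, 0, -0.012, 0, -0.0012, 0, 0, 0, 0, -0.016, 0, -0.0016, 0]

```text
clock: 25.4
position: [0.6294, -0.0315, 0.2974]
ee_rot: [0.707, 0.707, -0.0, 0.0]
ft_force: [0.8, -1.0, 0.6]
grip_width: -0.001
grasp_force: 0.0
```

```bash
python3 look.py
python3 - <<'E'
from h import *
p=shot("side"); cv2.imwrite("pics/s4.png",cv2.resize(p["color"][160:340,220:380,::-1],(533,600),interpolation=cv2.INTER_CUBIC))
E
```

```text
[ 0.6294 -0.0315  0.2974] [ 0.8 -1.   0.6] 25.4
scene offcut tip_of 0.57 [ 0.6444 -0.0952  0.0127]
scene offcut look_for 0.5 [ 0.6348 -0.0932  0.0123]
```

View pics/s4.png

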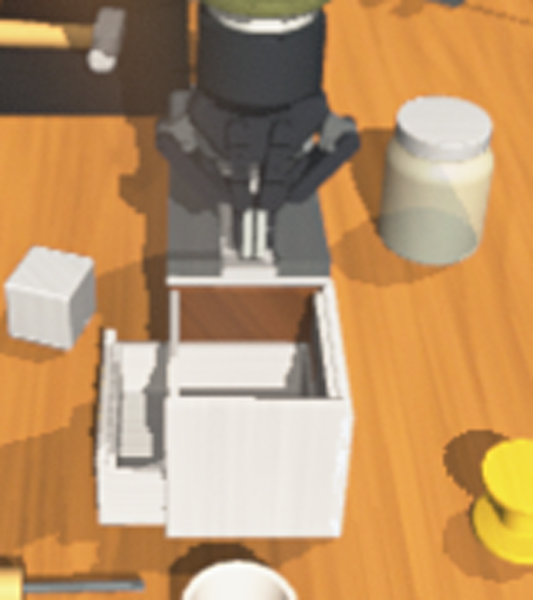

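The offcut has left the ledge, and the scene camera places it at z ≈ 0.01 inside the tray. I'll lift clear and confirm from above.

Emit:
move_arm:
  plan: [0, 0, 0, 0, 0, -0.03, 0, 0, 0, 0, 0, 0, -0.07, 0, 0, 0, 0, 0, 0, -0.1, 0, 0, 0, 0, -0.03, 0, -0.11, 0, 0, 0, 0, -0.06, 0, -0.11, 0, 0, 0, 0, -0.06, 0, -0.11, 0, 0, 0, 0, -0.06, 0, -0.11, 0, 0, 0, 0, -0.06, 0, -0.11, 0]

```text
clock: 26.9
position: [0.6295, -0.0897, 0.4073]
ee_rot: [0.707, 0.708, 0.0, -0.0]
ft_force: [-0.5, 0.3, 1.2]
grip_width: -0.0
grasp_force: 0.0
```

```bash
python3 look.py
python3 - <<'E'
from h import *
for n in ("scene","side"):
    p=shot(n)
    for l in ("tray_front","tray_floor"):
        r=manip.tip_of(p,l)
        if r: print(n,l,w(p,r[0]["position"]).round(4))
    if n=="scene":
        s=manip.silhouettes(p,"offcut"); q=np.argwhere(s[0]["pixels"]).mean(0).astype(int) if s else (210,280); print(q)
        y,x=np.clip(q[0]-75,0,270),np.clip(q[1]-100,0,360); cv2.imwrite("pics/c5.png",cv2.resize(p["color"][y:y+150,x:x+200,::-1],(800,600),interpolation=cv2.INTER_CUBIC))
E
```

```text
[ 0.6295 -0.0897  0.4073] [-0.5  0.3  1.2] 26.9
wrist offcut tip_of 0.61 [ 0.6467 -0.0964  0.0157]
wrist offcut look_for 0.85 [ 0.6447 -0.0916  0.0145]
scene offcut tip_of 0.46 [ 0.6411 -0.0953  0.0133]
scene tray_front [ 0.5348 -0.0875  0.0296]
scene tray_floor [ 0.6073 -0.0875  0.003 ]
[304 225]
side tray_front [ 0.5347 -0.0929  0.0246]
side tray_floor [ 0.6061 -0.09    0.0044]
```

View pics/c5.png

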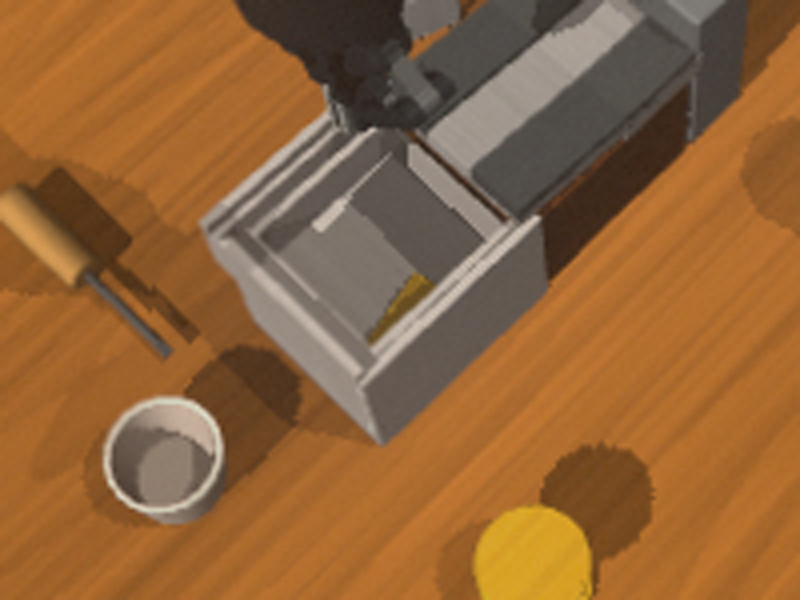

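The offcut lies in the tray at (400,310) in the crop, and the tray front is still at home (x ≈ 0.535). The arm is clear, so I'll hand in.

```bash
python3 -c "
from workcell import manip
print(manip.hand_in())"
```

```text
the job is handed in; nothing more can be done
None
```

The job is handed in: the tray was pushed home first (about 16 N at its stop), then the offcut was dragged and pushed off the ledge and lies in the tray, with readings on it at or below about 9 N; no verdict came back.

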